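# Kit the graphite cell plates and seat one against the jig pins

### The arm

A 6-joint arm with a two-finger parallel gripper is mounted at the origin on the work surface. World frame = base frame: x ahead of the robot, y to its left, z up, the work surface at z = 0. Lengths are in m, angles in rad, forces in N, time in s.
With the tool pointing down it reaches from about 0.275 to 0.825 m from the base axis. Payload 5.2 kg.
Tool frame: the origin (TCP) lies at the very end of the fingers, on their centre line; the grasp point (between the pads) lies 19 mm behind it; z points along the fingers, y is the line along which they close (so a half turn about z gives the same grasp; the last joint's range is limited). The gripper opens to 93 mm and grips with 3 to 60 N. Pads are 15 mm wide; open, the fingers measure 128 mm over their backs; the gripper's body (75 mm by 188 mm) begins 65 mm behind the grasp point.
Start: joints at [1.041, 0.259, 1.535, -0, 1.348, -0.203], TCP at [0.177, 0.521, 0.219] pointing down, gripper open.
Joint ranges: [-3.14, 3.14], [-0.91, 2.08], [0.19, 2.58], [-1.22, 4.36], [0.22, 2.71], [-3.12, 3.12]. Speed limits (rad/s): [2.57, 2.57, 3.14, 3.14, 3.14, 3.14].

### API

Orientations are given as [roll, pitch, yaw] about the fixed x, y, z axes, in that order (R = Rz(yaw) Ry(pitch) Rx(roll)).
In Python, from workcell import r gives the robot as it stands.
- The arm moves only by the tool arm_command, never from a script. Its argument "targets" is a list of rows, each a list of 7 numbers: the gripper's target within -1 to 1 (fully open at 1, half-way at 0, shut at -1), then the shift along the tool's x, y, z scaled (see below), then the turn, a rotation vector about the tool's x, y, z scaled (see below). A call has 1 to 20 rows; each row is the pose to reach, as a shift and turn from the pose commanded when the call began, along the tool's axes at that moment, turning the shorter way round; what a row does not reach only later rows make up. The controller multiplies each number of a shift by 30 cm and each number of a turn by pi rad. A row lasts 1/10 s, in which the tool goes at most 50 mm and 8.59 degrees, less where a joint would pass 70% of its speed; a pose out of reach is approached as far as the arm can. A call with a number of a shift or a turn outside -1 to 1 is refused whole. A call with a gripper value outside its range is refused whole. The fingers move at their own pace and stop on an object; "grip_force" is the grip in N (left out, the last holds). Time passes only in rows, so rows that repeat a pose let the fingers close. It gives the time, the measured TCP pose, the force, the opening and the grip force at its end, in the units of the state.
- r.get_state(): the state, without advancing time (a new reading comes with each control period).
- r.read_camera(name): name is "scene" or "top"; returns a dict with "frame" (384x512x3 uint8, red, green, blue), "fx", "fy", "cx", "cy" (pixels), "k1" (the pictures are not rectified: a ray, as slopes to the right and down, at radius r is drawn at 1 + k1 r^2 times it, then the intrinsics apply), "view" (4x4, takes a point from world to camera coordinates). Camera axes: x right, y up, looking along -z (the intrinsics and any distortion apply to the point x, -y, -z); pixel columns grow to the right and rows downward; lengths in m; the calibration is good to about 2 mm. A picture is of the moment at which its call begins. There is no depth.
- r.job_done(): hands the job in; it is judged then, once.
The state is a dict: "t": time; "q": joint angles; "qd": joint speeds; "effort": joint torques, N m; "ee_pos": TCP position; "eef_rot": TCP orientation; "wrist_force": force on the tool from outside, world axes, zero at the start; "ft_torque": the same for the moment, N m; "gripper_width": finger opening in m; "grip_force": force on a finger pad.
Only numpy, scipy, OpenCV 4.12 (cv2) and the standard library are available. Lean on these libraries where they do the work, as an engineer would, in place of code of your own. Each camera call takes 0.05 s, during which the arm holds its last target. There are 200 camera calls.

### The job

Pick out the four graphite (dark grey) cell plates: lay those with the blue, yellow and white stickers flat on the mats of their own colour, in the marked rectangle, and lay the one with the red sticker flat on the red-edged jig and slide it home so that it touches all three pins. Graphite is brittle, so set the plates down gently, and leave the copper and aluminium plates where they lie.

Things in the scene. Friction and masses are not known exactly. Their poses are not given: they have to be found in the camera images.
- plate_blue: Graphite cell plate (very dark grey, matt) 80 x 40 x 16 mm, loose, lying flat, 90 to 140 g, shallow channels, 26 mm square blue sticker in the middle of its top. Origin: centre of its underside; x along the 80 mm length, y along the 40 mm width (grip across it), z up. Either way round is the same. Graphite is brittle.
- plate_yellow: Graphite cell plate (very dark grey, matt) 80 x 40 x 16 mm, loose, lying flat, 90 to 140 g, shallow channels, 26 mm square yellow sticker in the middle of its top. Origin: centre of its underside; x along the 80 mm length, y along the 40 mm width (grip across it), z up. Either way round is the same. Graphite is brittle.
- plate_white: Graphite cell plate (very dark grey, matt) 80 x 40 x 16 mm, loose, lying flat, 90 to 140 g, shallow channels, 26 mm square white sticker in the middle of its top. Origin: centre of its underside; x along the 80 mm length, y along the 40 mm width (grip across it), z up. Either way round is the same. Graphite is brittle.
- plate_red: Graphite cell plate (very dark grey, matt) 80 x 40 x 16 mm, loose, lying flat, 90 to 140 g, shallow channels, 26 mm square red sticker in the middle of its top. Origin: centre of its underside; x along the 80 mm length, y along the 40 mm width (grip across it), z up. Either way round is the same. Graphite is brittle.
- copper_plate: Copper collector plate (shiny copper colour), not graphite, to be left alone; 80 x 40 x 16 mm, loose, lying flat, 400 g, shallow channels, 26 mm square blue sticker in the middle of its top. Origin: centre of its underside; x along the 80 mm length, y along the 40 mm width (grip across it), z up. Either way round is the same.
- aluminium_plate: Aluminium plate (bright silver), not graphite, to be left alone; 80 x 40 x 16 mm, loose, lying flat, 140 g, shallow channels, 26 mm square yellow sticker in the middle of its top. Origin: centre of its underside; x along the 80 mm length, y along the 40 mm width (grip across it), z up. Either way round is the same.
- mat_blue: Flat blue kit mat, 110 x 70 x 4 mm, fixed on the work surface, with a thin white rectangle (88 x 48 mm) marking where the plate lies. Origin: centre of its underside, top face 4 mm above; x along its length, which is also the way the plate's length goes.
- mat_yellow: Flat yellow kit mat, 110 x 70 x 4 mm, fixed on the work surface, with a thin black rectangle (88 x 48 mm) marking where the plate lies. Origin: centre of its underside, top face 4 mm above; x along its length, which is also the way the plate's length goes.
- mat_white: Flat white kit mat, 110 x 70 x 4 mm, fixed on the work surface, with a thin black rectangle (88 x 48 mm) marking where the plate lies. Origin: centre of its underside, top face 4 mm above; x along its length, which is also the way the plate's length goes.
- jig: Fixed aluminium jig, base 12 mm thick, x -56 to 52, y -36 to 32 mm, red strips on its -x and -y edges. Origin: work surface level, under the home centre of the plate, whose length goes along x (home underside 12 mm up). Steel pins 8 mm thick, 10 mm above the top: two at (x,y) = (-26,24), (26,24) mm stop the long side (fingers fit between), one at (44,0) stops the short end.
There are look-alikes about, which are no part of the job. What is meant by the mat_blue is not green, and is the larger of those in its own colour. Leave any green look-alike of the plate_red alone.

How it is judged:
At the end, for the whole second after the job is handed in: Blue, yellow and white plates flat on their mats, centred within 12 mm along each mat axis, turned under 0.2 rad; red plate flat on the jig, within 3 mm of home along each axis, turned under 0.06 rad; all at rest; copper and aluminium plates within 15 mm of their starts (x of plate_blue in the frame of mat_blue between -0.012 and 0.012 m and y of plate_blue in the frame of mat_blue between -0.012 and 0.012 m and z of plate_blue in the frame of mat_blue between 0.0025 and 0.006 m and angle between the x axis of plate_blue and the x axis of mat_blue, either way round below 0.2 rad and linear speed of each of plate_blue, plate_yellow, plate_white, plate_red below 0.01 m/s and angular speed of each of plate_blue, plate_yellow, plate_white, plate_red below 0.1 rad/s and x of plate_yellow in the frame of mat_yellow between -0.012 and 0.012 m and y of plate_yellow in the frame of mat_yellow between -0.012 and 0.012 m and z of plate_yellow in the frame of mat_yellow between 0.0025 and 0.006 m and angle between the x axis of plate_yellow and the x axis of mat_yellow, either way round below 0.2 rad and x of plate_white in the frame of mat_white between -0.012 and 0.012 m and y of plate_white in the frame of mat_white between -0.012 and 0.012 m and z of plate_white in the frame of mat_white between 0.0025 and 0.006 m and angle between the x axis of plate_white and the x axis of mat_white, either way round below 0.2 rad and x of plate_red in the frame of jig between -0.003 and 0.003 m and y of plate_red in the frame of jig between -0.003 and 0.003 m and z of plate_red in the frame of jig between 0.0105 and 0.014 m and angle between the x axis of plate_red and the x axis of jig, either way round below 0.06 rad and distance of each of copper_plate, aluminium_plate from where it was at the start of the episode below 0.015 m); the robot touches nothing.
It fails at once if a graphite plate rammed onto its mat or jig (over 60 N) (contact force between plate_blue and mat_blue above 60 N or contact force between plate_yellow and mat_yellow above 60 N or contact force between plate_white and mat_white above 60 N or contact force between plate_red and jig above 60 N).
It fails at once if the copper or aluminium plate moved more than 15 mm (distance of any of copper_plate, aluminium_plate from where it was at the start of the episode above 0.015 m).
It fails at once if a graphite plate dropped: falling free of the fingers at over 0.5 m/s (a drop of about 13 mm) ((linear speed of plate_blue above 0.5 m/s and contact force between plate_blue and the fingers below 0.05 N) or (linear speed of plate_yellow above 0.5 m/s and contact force between plate_yellow and the fingers below 0.05 N) or (linear speed of plate_white above 0.5 m/s and contact force between plate_white and the fingers below 0.05 N) or (linear speed of plate_red above 0.5 m/s and contact force between plate_red and the fingers below 0.05 N)).
It also fails if it takes over 88 s, if anything falls off the work surface, if the arm or the gripper's body presses on something with over 40 N, if the wrist force passes 120 N, or if a joint passes its speed limit or range.

## Working session

There is one attempt and no reset: what is moved stays moved. The work goes in short steps, Python scripts to look and compute and a tool call to move; the robot and the scene stay as the last step left them, time stands still between calls to the robot, and variables do not carry over. Pictures are saved under pics/ and viewed, at most 14 in all, crops included, and the job is handed in when it is done.

Besides the shell and the picture viewer there is one more tool, called after "Emit:" as name([rows], argument=value, ...), one row to a line, values as JSON. arm_command: Moves the arm, as the interface text tells. Its arguments: {"type":"object","properties":{"targets":{"type":"array"},"grip_force":{"type":"number"}},"required":["targets"]}

```bash
mkdir -p pics; ls; cat > look.py <<'E'
import cv2,numpy as np,pickle
from workcell import r
def grab(tag):
    out={}
    for n in("scene","top"):
        c=r.read_camera(n); out[n]=c
        cv2.imwrite(f"pics/{tag}_{n}.png",cv2.resize(c["frame"][:,:,::-1],None,fx=1.5,fy=1.5,interpolation=cv2.INTER_CUBIC))
    pickle.dump(out,open(f"{tag}.pkl","wb")); return out
def ray(c,uv):
    uv=np.asarray(uv,float).reshape(-1,1,2)
    K=np.array([[c["fx"],0,c["cx"]],[0,c["fy"],c["cy"]],[0,0,1]])
    d=np.stack([(uv[:,0,0]-c["cx"])/c["fx"],(uv[:,0,1]-c["cy"])/c["fy"]],1)
    rd=np.linalg.norm(d,axis=1); x=rd.copy()
    for _ in range(20): x=rd/(1+c["k1"]*x**2)
    d=d*(x/np.maximum(rd,1e-9))[:,None]
    V=np.array(c["view"]); R,t=V[:3,:3],V[:3,3]
    D=np.stack([d[:,0],-d[:,1],-np.ones(len(d))],1)@R
    return -R.T@t,D/np.linalg.norm(D,axis=1)[:,None]
def plane(c,uv,z):
    o,D=ray(c,uv); return o+D*((z-o[2])/D[:,2])[:,None]
def tri(c1,u1,c2,u2):
    o1,d1=ray(c1,u1);o2,d2=ray(c2,u2);P=[];G=[]
    for a,b in zip(d1,d2):
        s=np.linalg.lstsq(np.stack([a,-b],1),o2-o1,rcond=None)[0]
        p,q=o1+s[0]*a,o2+s[1]*b;P.append((p+q)/2);G.append(np.linalg.norm(p-q))
    return np.array(P),np.array(G)
E
python3 - <<'E'
from look import *
o=grab("a")
for n,c in o.items(): print(n,c["fx"],c["cx"],c["cy"],c["k1"],plane(c,[[c["cx"],c["cy"]]],0),ray(c,[[0,0]])[0])
print(r.get_state())
E
```

```text
pics
scene 349.68398409022507 257.0307415925624 193.45378830976634 -0.07385713020807563 [[0.46459357 0.06278242 0.        ]] [ 1.04195732 -0.28162102  0.91251888]
top 463.3215972388619 253.9277741734945 193.52729155362493 -0.19264197828576154 [[0.51047862 0.06518843 0.        ]] [0.39778172 0.05963529 1.25386295]
{'t': 0.1, 'q': array([ 1.04118195e+00,  2.59230606e-01,  1.53597458e+00,  8.25681842e-06,
        1.34802071e+00, -2.02764217e-01]), 'qd': array([-0.00087124, -0.00147714, -0.00085115,  0.0008869 , -0.00042859,
        0.00057116]), 'effort': array([ 3.10314164e-03, -4.38206327e+01, -2.84645391e+01,  7.18054804e-02,
        3.61825665e-02, -3.19088508e-05]), 'ee_pos': array([0.1762818 , 0.52045563, 0.21792175]), 'eef_rot': array([-3.13999449e+00, -3.36782972e-04,  2.81474040e+00]), 'wrist_force': array([ 0.29352497, -0.45745412,  0.86412984]), 'ft_torque': array([-0.0206311 ,  0.00505031,  0.0495563 ]), 'grip_force': 0.0, 'gripper_width': 0.0928858387049198}
```

View pics/a_top.png

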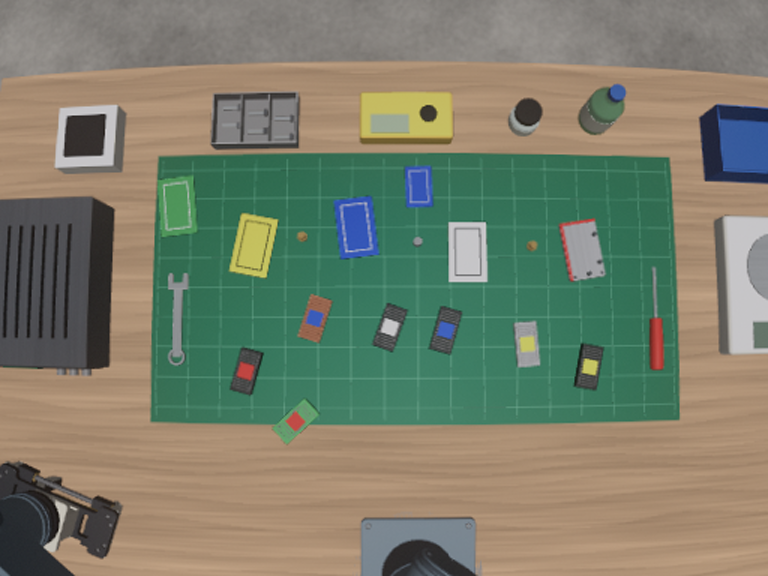

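View pics/a_scene.png

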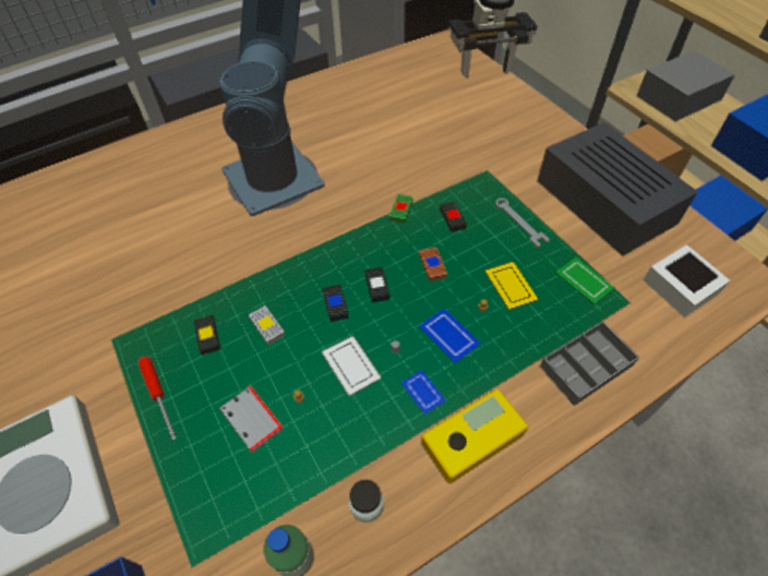

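The top view, at 1.5x scale, shows these positions:
- **Graphite plates:** red (246,371), white (390,327), blue (446,330), yellow (589,366).
- **Plates to leave:** copper (315,319), aluminium (527,344).
- **Mats:** yellow (254,245), large blue (355,228), white (468,252).
- **Jig:** (583,250), with red edges on the left and top and pins on the right and bottom.
- **Decoys:** the green plate, the green mat and the small blue mat.

The scene view shows the same layout.

```bash
cat > meas.py <<'E'
from look import *
# seeds in the 1.5x pictures (top, scene)
S=dict(red=((246,371),(453,215)),white=((390,327),(377,282)),blue=((446,330),(335,300)),yellow=((589,366),(206,333)),
 copper=((315,319),(433,262)),alu=((527,344),(266,323)))
M=dict(mat_yellow=((238,260),(497,272)),mat_blue=((341,245),(435,320)),mat_white=((453,270),(335,350)))
def comp(img,seed,tol,rad,k=0):
    """component of pixels whose colour is like the seed's"""
    x,y=[int(round(v/1.5)) for v in seed]
    lab=cv2.cvtColor(img,cv2.COLOR_RGB2LAB).astype(float)
    d=np.linalg.norm((lab-lab[y-1:y+2,x-1:x+2].mean((0,1)))*[.5,1,1],axis=2)
    m=(d<tol).astype(np.uint8)
    box=np.zeros_like(m);cv2.circle(box,(x,y),rad,1,-1);m&=box
    n,l=cv2.connectedComponents(m);return (l==l[y,x]).astype(np.uint8)
def cen(m):
    M=cv2.moments(m,True);return [M["m10"]/M["m00"],M["m01"]/M["m00"]]
def bodyrect(c,uv0,z,img):
    """dark plate around sticker, as rectangle on plane z"""
    pass
E
cat > m1.py <<'E'
from meas import *
import sys
o=pickle.load(open(sys.argv[1]+".pkl","rb"));T,C=o["top"],o["scene"]
def rect(c,m,z):
    cs,_=cv2.findContours(m,cv2.RETR_EXTERNAL,cv2.CHAIN_APPROX_NONE)
    h=max(cs,key=cv2.contourArea).reshape(-1,2)
    p=plane(c,h,z)[:,:2]*1000
    (x,y),(w,hh),a=cv2.minAreaRect(p.astype(np.float32))
    if w<hh:w,hh,a=hh,w,a+90
    return np.round([x,y,w,hh,(a+90)%180-90],1)
for n,(a,b) in S.items():
    ma,mb=comp(T["frame"],a,25,14),comp(C["frame"],b,25,14)
    P,G=tri(T,[cen(ma)],C,[cen(mb)])
    g=T["frame"].max(2); x,y=cen(ma)
    d=((g<75).astype(np.uint8)|cv2.dilate(ma,np.ones((3,3),np.uint8)))
    box=np.zeros_like(d);cv2.circle(box,(int(x),int(y)),30,1,-1)
    d=cv2.morphologyEx(d&box,cv2.MORPH_CLOSE,np.ones((3,3),np.uint8))
    n_,l=cv2.connectedComponents(d);d=(l==l[int(round(y)),int(round(x))]).astype(np.uint8)
    print(n,ma.sum(),mb.sum(),np.round(P[0]*1000,1),"gap",np.round(G*1000,1),"stick",rect(T,ma,.016),"body",rect(T,d,.016))
for n,(a,b) in M.items():
    ma,mb=comp(T["frame"],a,25,50),comp(C["frame"],b,25,60)
    R=[]
    for c,m in((T,ma),(C,mb)):
        cs,_=cv2.findContours(m,cv2.RETR_EXTERNAL,cv2.CHAIN_APPROX_NONE)
        m2=cv2.drawContours(np.zeros_like(m),[cv2.convexHull(max(cs,key=cv2.contourArea))],-1,1,-1)
        R.append((cen(m2),rect(c,m2,.004),m2.sum()))
    P,G=tri(T,[R[0][0]],C,[R[1][0]])
    print(n,R[0][2],R[1][2],np.round(P[0]*1000,1),np.round(G*1000,1),R[0][1],R[1][1])
E
python3 m1.py a
python3 - <<'E'
from look import *
o=pickle.load(open("a.pkl","rb"))
t=o["top"]["frame"][135:197,360:415];s=o["scene"]["frame"][248:308,138:198]
a=cv2.resize(t,None,fx=7,fy=7,interpolation=cv2.INTER_CUBIC);b=cv2.resize(s,None,fx=6.6,fy=6.6,interpolation=cv2.INTER_CUBIC)
H=max(a.shape[0],b.shape[0]);f=lambda i:cv2.copyMakeBorder(i,0,H-i.shape[0],0,0,0)
cv2.imwrite("pics/jig.png",np.hstack([f(a),f(b)])[:,:,::-1])
E
```

```text
red 95 34 [365.3 309.3  16.4] gap [1.8] stick [365.3 308.4  26.3  25.9 -17.6] body [365.  306.4  79.2  40.8 -15.8]
white 101 49 [444.7  51.6  15.4] gap [2.1] stick [443.9  50.5  27.   25.4  71.5] body [444.   50.   78.8  37.2 -20. ]
blue 99 52 [439.1 -48.5  15.3] gap [1.8] stick [438.9 -49.3  26.8  25.7  73.9] body [439.2 -49.1  79.2  39.1 -15.9]
yellow 84 55 [ 371.4 -310.1   15.6] gap [2.1] stick [ 371.1 -311.1   25.5   24.6  -11.6] body [ 371.3 -308.4   77.2   42.9  -10.6]
copper 90 43 [460.8 185.5  16.1] gap [2.2] stick [460.4 184.3  25.6  24.6  71.9] body [460.4 184.4  32.4  31.4  71.9]
alu 89 55 [ 413.4 -195.6   15.8] gap [1.7] stick [ 413.2 -196.    25.6   24.7  -81.1] body [ 4.131e+02 -1.971e+02  3.220e+01  3.010e+01 -3.000e-01]
mat_yellow 1058 621 [595.6 301.    0.8] [2.1] [595.  299.6 112.9  73.3 -11.2] [595.4 300.7 112.7  73.7 -11. ]
mat_blue 1047 503 [627.5 113.4   2.6] [4.4] [626.8 111.7 111.5  71.8   7.1] [627.9 116.6  96.1  58.    7.1]
mat_white 1032 847 [582.3 -91.5  -1.6] [2.2] [581.7 -92.2 108.5  68.9  -0.6] [ 5.837e+02 -9.110e+01  1.124e+02  7.350e+01  2.000e-01]
```

View pics/jig.png

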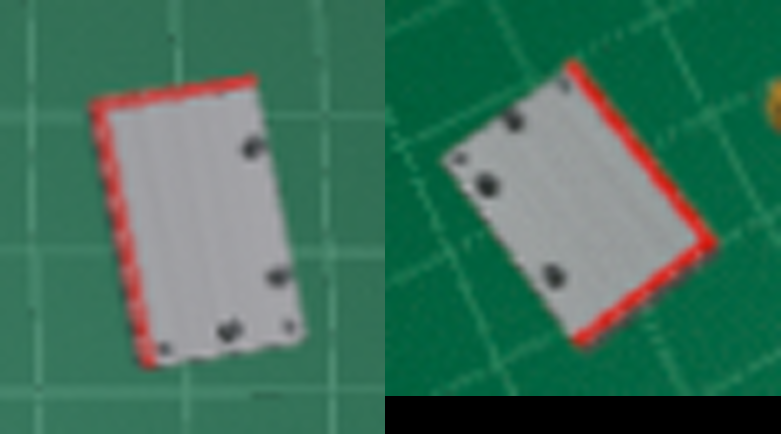

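The crop shows the jig's three dark pins, in the top view at crop pixels (253,147), (278,277) and (230,330). The same pins are in the scene view at (555,277), (488,186) and (514,120). The red corner is at upper left in the top view, so jig +x points towards the robot and +y points right.

```bash
cat > jig.py <<'E'
from look import *
o=pickle.load(open("a.pkl","rb"));T,C=o["top"],o["scene"]
def blob(c,p):
    g=255-cv2.cvtColor(c["frame"],cv2.COLOR_RGB2GRAY).astype(float);x,y=[int(round(v)) for v in p]
    w=g[y-3:y+4,x-3:x+4]-np.percentile(255-g[y-3:y+4,x-3:x+4],0)*0
    w=np.clip(w-(np.median(w)+25),0,None);Y,X=np.mgrid[y-3:y+4,x-3:x+4]
    return [(w*X).sum()/w.sum(),(w*Y).sum()/w.sum()]
tp=[np.array(p)/7+[360-.43,135-.43] for p in[(253,147),(278,277),(230,330)]]
sp=[(np.array(p)-[385,0])/6.6+[138-.42,248-.42] for p in[(555,277),(488,186),(514,120)]]
tp=[blob(T,p) for p in tp];sp=[blob(C,p) for p in sp]
P,G=tri(T,tp,C,sp);print("pins",np.round(P*1000,1),np.round(G*1000,1))
tc=[np.array(p)/7+[360-.43,135-.43] for p in[(93,103),(256,78),(305,340),(148,367)]]
sc=[(np.array(p)-[385,0])/6.6+[138-.42,248-.42] for p in[(712,243),(582,343),(445,158),(572,65)]]
Q,G=tri(T,tc,C,sc);print("corners",np.round(Q*1000,1),np.round(G*1000,1))
def fit(m,w):
    m=np.array(m,float);w=w[:,:2]*1000;mc,wc=m.mean(0),w.mean(0)
    a=m-mc;b=w-wc;th=np.arctan2((a[:,0]*b[:,1]-a[:,1]*b[:,0]).sum(),(a*b).sum())
    R=np.array([[np.cos(th),-np.sin(th)],[np.sin(th),np.cos(th)]]);return wc-R@mc,np.degrees(th),np.round((b-a@R.T),1).tolist()
pm=[(-26,24),(26,24),(44,0)];cm=[(-56,-36),(-56,32),(52,32),(52,-36)]
for n,W,V in(("tri",P,Q),("top",plane(T,tp,.019),plane(T,tc,.012)),("scene",plane(C,sp,.019),plane(C,sc,.012))):
    print(n,"pins",fit(pm,W),"\n  corners",fit(cm,V))
E
python3 jig.py
```

```text
pins [[ 614.9 -328.4   15.5]
 [ 563.7 -335.7   15.6]
 [ 538.4 -312.8   18.8]] [3.1 1.9 0.1]
corners [[ 632.  -262.5    9.7]
 [ 643.1 -327.3   10.9]
 [ 538.4 -344.8    9.7]
 [ 527.4 -280.7   11.1]] [0.8 4.4 2.6 1.6]
tri pins (array([ 584.62987825, -307.77942266]), np.float64(-172.0127871672801), [[1.1, -0.5], [1.5, -0.6], [-2.6, 1.1]]) 
  corners (array([ 583.59798947, -306.12241269]), np.float64(-170.30298521372512), [[-0.7, -1.3], [-1.1, 1.0], [0.7, 1.7], [1.1, -1.3]])
top pins (array([ 584.18420531, -307.95483387]), np.float64(-172.60177912940608), [[0.7, -0.4], [1.4, -0.5], [-2.1, 0.9]]) 
  corners (array([ 582.94752038, -306.76877812]), np.float64(-170.50633250552548), [[-0.8, -0.3], [-1.3, 0.0], [0.8, 1.6], [1.3, -1.4]])
scene pins (array([ 585.74633815, -306.59046265]), np.float64(-170.53178679065118), [[1.9, -0.8], [1.9, -0.1], [-3.8, 0.9]]) 
  corners (array([ 584.99988041, -305.02073426]), np.float64(-170.04140659817625), [[-0.7, -2.3], [-1.1, 1.6], [1.1, 2.1], [0.8, -1.4]])
```

```bash
cat > go.py <<'E'
import sys,numpy as np
from scipy.spatial.transform import Rotation as R
from workcell import r
# args: x,y,z,yaw (mm, deg) per waypoint -> numbers of a row, from the measured pose
s=r.get_state();p=np.array(s["ee_pos"]);A=R.from_euler("xyz",s["eef_rot"])
print("t",round(s["t"],2),"at",np.round(p*1000,1),np.round(np.degrees(s["eef_rot"]),2),"F",np.round(s["wrist_force"],1),"w",round(s["gripper_width"]*1000,1),"g",round(s["grip_force"],1),"q6",round(s["q"][5],2))
for a in sys.argv[1:]:
    x,y,z,w=map(float,a.split(","))
    d=A.inv().apply(np.array([x,y,z])/1000-p)/.3
    t=(A.inv()*R.from_euler("xyz",[np.pi,0,np.radians(w)])).as_rotvec()/np.pi
    print(a,np.round(d,4).tolist(),np.round(t,4).tolist())
E
python3 go.py 365,308,80,164 365,308,20,164 365,308,3.5,164
```

```text
t 0.1 at [176.3 520.5 217.9] [-1.7991e+02 -2.0000e-02  1.6127e+02] F [ 0.3 -0.5  0.9] w 92.9 g 0.0 q6 -0.2
365,308,80,164 [-0.8233, -0.468, 0.4602] [-0.0005, -0.0001, -0.0152]
365,308,20,164 [-0.8234, -0.4677, 0.6602] [-0.0005, -0.0001, -0.0152]
365,308,3.5,164 [-0.8234, -0.4676, 0.7152] [-0.0005, -0.0001, -0.0152]
```

Emit:
arm_command([
  [0.3,-0.823,-0.468,0.46,0,0,-0.015],
  [0.3,-0.823,-0.468,0.46,0,0,-0.015],
  [0.3,-0.823,-0.468,0.46,0,0,-0.015],
  [0.3,-0.823,-0.468,0.46,0,0,-0.015],
  [0.3,-0.823,-0.468,0.46,0,0,-0.015],
  [0.3,-0.823,-0.468,0.46,0,0,-0.015],
  [0.3,-0.823,-0.468,0.46,0,0,-0.015],
  [0.3,-0.823,-0.468,0.46,0,0,-0.015],
  [0.3,-0.823,-0.468,0.46,0,0,-0.015],
  [0.3,-0.823,-0.468,0.46,0,0,-0.015],
  [0.3,-0.823,-0.468,0.6,0,0,-0.015],
  [0.3,-0.823,-0.468,0.65,0,0,-0.015],
  [0.3,-0.823,-0.468,0.65,0,0,-0.015],
  [0.3,-0.823,-0.468,0.65,0,0,-0.015],
], grip_force=20)

```text
t: 1.5
ee_pos: [0.365, 0.3098, 0.0244]
eef_rot: [3.141, 0.001, 2.864]
wrist_force: [0.5, -0.2, 0.7]
gripper_width: 0.0603
grip_force: 0.0
```

```bash
python3 go.py 365,308,3.5,164; python3 - <<'E'
from look import *
o=grab("b")
C=o["scene"]["frame"][100:190,250:360];T=o["top"]["frame"][200:290,110:220]
cv2.imwrite("pics/b.png",cv2.resize(np.hstack([T,C]),None,fx=3.5,fy=3.5)[:,:,::-1])
E
```

```text
t 1.5 at [365.  309.8  24.4] [1.7997e+02 3.0000e-02 1.6409e+02] F [ 0.5 -0.2  0.7] w 60.3 g 0.0 q6 -0.82
365,308,3.5,164 [-0.0015, -0.0058, 0.0697] [0.0002, 0.0002, 0.0005]
```

View pics/b.png

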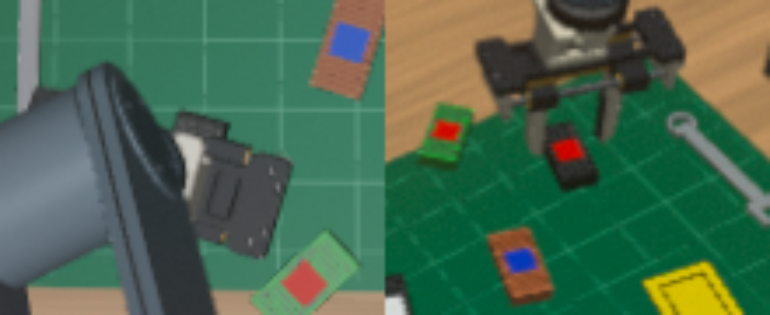

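The scene crop shows the fingers straddling the red-sticker plate, whose sticker is at about (568,150). Next I lower, grip and lift.

Emit:
arm_command([
  [0.3,-0.001,-0.005,0.04,0,0,0],
  [0.3,-0.001,-0.005,0.07,0,0,0],
  [0.3,-0.001,-0.005,0.07,0,0,0],
  [-0.6,-0.001,-0.005,0.07,0,0,0],
  [-0.6,-0.001,-0.005,0.07,0,0,0],
  [-0.6,-0.001,-0.005,0.07,0,0,0],
  [-0.6,-0.001,-0.005,0.07,0,0,0],
  [-0.6,-0.001,-0.005,0.07,0,0,0],
], grip_force=20)

```text
t: 2.4
ee_pos: [0.3656, 0.3074, 0.0031]
eef_rot: [3.141, 0.001, 2.862]
wrist_force: [-0.6, 0.5, 3.1]
gripper_width: 0.0402
grip_force: 20.0
```

```bash
python3 go.py 365,308,60,164 460,50,80,180 584,-307,80,189 577,-299,40,189 
```

```text
t 2.4 at [365.6 307.4   3.1] [1.7996e+02 4.0000e-02 1.6397e+02] F [-0.6  0.5  3.1] w 40.2 g 20.0 q6 -0.83
365,308,60,164 [0.0023, 0.0015, -0.1898] [0.0002, 0.0002, -0.0002]
460,50,80,180 [-0.5395, -0.7376, -0.2566] [0.0002, 0.0003, -0.089]
584,-307,80,189 [-1.2654, -1.7672, -0.2569] [0.0002, 0.0003, -0.139]
577,-299,40,189 [-1.2355, -1.7481, -0.1236] [0.0002, 0.0003, -0.139]
```

Emit:
arm_command([
  [-0.6,0,0,-0.05,0,0,0],
  [-0.6,0,0,-0.15,0,0,0],
  [-0.6,-0.02,-0.03,-0.25,0,0,-0.01],
  [-0.6,-0.54,-0.738,-0.257,0,0,-0.089],
  [-0.6,-0.54,-0.738,-0.257,0,0,-0.089],
  [-0.6,-0.54,-0.738,-0.257,0,0,-0.089],
  [-0.6,-0.54,-0.738,-0.257,0,0,-0.089],
  [-0.6,-0.54,-0.738,-0.257,0,0,-0.089],
  [-0.6,-0.54,-0.738,-0.257,0,0,-0.089],
  [-0.6,-0.54,-0.738,-0.257,0,0,-0.089],
])

```text
t: 3.4
ee_pos: [0.4611, 0.0465, 0.0798]
eef_rot: [-3.141, 0.001, 3.137]
wrist_force: [0.1, 0.4, -1.1]
gripper_width: 0.04
grip_force: 20.0
```

```bash
python3 go.py 500,-100,80,184 577,-299,80,189 577,-299,40,189 
```

```text
t 3.4 at [461.1  46.5  79.8] [-1.7995e+02  5.0000e-02  1.7974e+02] F [ 0.1  0.4 -1.1] w 40.0 g 20.0 q6 -1.71
500,-100,80,184 [-0.1318, -0.4879, -0.0002] [-0.0003, 0.0003, -0.0237]
577,-299,80,189 [-0.3915, -1.15, 0.0007] [-0.0003, 0.0003, -0.0515]
577,-299,40,189 [-0.3914, -1.1499, 0.134] [-0.0003, 0.0003, -0.0515]
```

Emit:
arm_command([
  [-0.6,-0.34,-1.0,0,0,0,-0.045],
  [-0.6,-0.34,-1.0,0,0,0,-0.045],
  [-0.6,-0.34,-1.0,0,0,0,-0.045],
  [-0.6,-0.34,-1.0,0,0,0,-0.045],
  [-0.6,-0.34,-1.0,0,0,0,-0.045],
  [-0.6,-0.34,-1.0,0,0,0,-0.045],
  [-0.6,-0.34,-1.0,0,0,0,-0.045],
  [-0.6,-0.34,-1.0,0,0,0,-0.045],
])

```text
t: 4.2
ee_pos: [0.5624, -0.2523, 0.0791]
eef_rot: [-3.141, 0.0, -3.003]
wrist_force: [-0.7, 0.5, -1.8]
gripper_width: 0.0396
grip_force: 20.0
```

```bash
python3 go.py 589,-299,60,189 589,-299,30,189 589,-299,22,189
```

```text
t 4.2 at [ 562.4 -252.3   79.1] [-179.98    0.   -172.04] F [-0.7  0.5 -1.8] w 39.6 g 20.0 q6 -2.31
589,-299,60,189 [-0.0662, -0.1666, 0.0636] [-0.0001, 0.0, -0.0058]
589,-299,30,189 [-0.0662, -0.1665, 0.1636] [-0.0001, 0.0, -0.0058]
589,-299,22,189 [-0.0662, -0.1665, 0.1903] [-0.0001, 0.0, -0.0058]
```

Emit:
arm_command([
  [-0.6,-0.066,-0.166,0.05,0,0,-0.006],
  [-0.6,-0.066,-0.166,0.06,0,0,-0.006],
  [-0.6,-0.066,-0.166,0.12,0,0,-0.006],
  [-0.6,-0.066,-0.166,0.16,0,0,-0.006],
  [-0.6,-0.066,-0.166,0.175,0,0,-0.006],
  [-0.6,-0.066,-0.166,0.19,0,0,-0.006],
  [-0.6,-0.066,-0.166,0.19,0,0,-0.006],
  [-0.6,-0.066,-0.166,0.19,0,0,-0.006],
  [-0.6,-0.066,-0.166,0.19,0,0,-0.006],
])

```text
t: 5.1
ee_pos: [0.5888, -0.2971, 0.0236]
eef_rot: [-3.141, 0.001, -2.981]
wrist_force: [0.4, -0.5, -0.1]
gripper_width: 0.0396
grip_force: 20.0
```

```bash
python3 go.py 589,-299,18,189 589,-299,16,189 589,-299,15,189; python3 - <<'E'
from look import *
o=grab("c")
C=o["scene"]["frame"][230:320,110:220];T=o["top"]["frame"][120:210,340:450]
cv2.imwrite("pics/c.png",cv2.resize(np.hstack([T,C]),None,fx=3.5,fy=3.5,interpolation=cv2.INTER_CUBIC)[:,:,::-1])
E
```

```text
t 5.1 at [ 588.8 -297.1   23.6] [-1.7995e+02  5.0000e-02 -1.7082e+02] F [ 0.4 -0.5 -0.1] w 39.6 g 20.0 q6 -2.37
589,-299,18,189 [0.0003, -0.0065, 0.0185] [-0.0003, 0.0003, 0.001]
589,-299,16,189 [0.0003, -0.0065, 0.0252] [-0.0003, 0.0003, 0.001]
589,-299,15,189 [0.0003, -0.0065, 0.0285] [-0.0003, 0.0003, 0.001]
```

View pics/c.png

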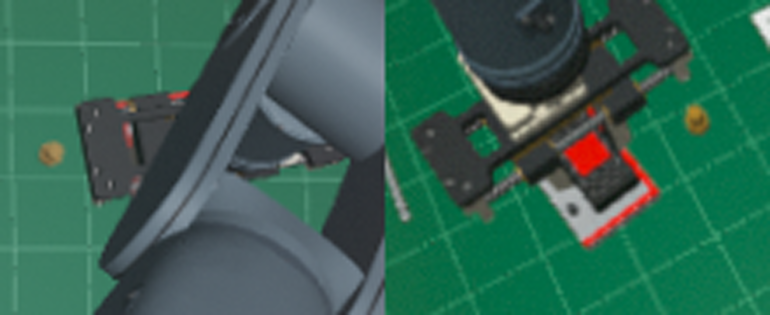

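The scene half shows the plate held over the jig with its sticker at (588,153). Its far end lies inside the red edge and it is clear of the long-side pin at (573,210). I lower it gently.

Emit:
arm_command([
  [-0.6,0,-0.006,0.01,0,0,0],
  [-0.6,0,-0.006,0.017,0,0,0],
  [-0.6,0,-0.006,0.02,0,0,0],
  [-0.6,0,-0.006,0.022,0,0,0],
  [-0.6,0,-0.006,0.024,0,0,0],
  [-0.6,0,-0.006,0.024,0,0,0],
  [-0.6,0,-0.006,0.024,0,0,0],
])

```text
t: 5.9
ee_pos: [0.5887, -0.2986, 0.0156]
eef_rot: [-3.142, 0.0, -2.981]
wrist_force: [-0.5, 0.1, -1.1]
gripper_width: 0.0396
grip_force: 20.0
```

Emit:
arm_command([
  [-0.6,0,0,0.002,0,0,0],
  [-0.6,0,0,0.004,0,0,0],
  [-0.6,0,0,0.004,0,0,0],
])

```text
t: 6.2
ee_pos: [0.5888, -0.2988, 0.0151]
eef_rot: [-3.141, 0.0, -2.981]
wrist_force: [-1.1, 1.6, 4.3]
gripper_width: 0.0398
grip_force: 20.0
```

Emit:
arm_command([
  [-0.6,0,-0.003,0,0,0,0],
  [-0.6,0,-0.007,0,0,0,0],
  [-0.6,0,-0.01,0,0,0,0],
  [-0.6,0,-0.013,0,0,0,0],
  [-0.6,0,-0.016,0,0,0,0],
  [-0.6,0,-0.016,0,0,0,0],
], grip_force=8)

```text
t: 6.8
ee_pos: [0.5896, -0.3022, 0.0151]
eef_rot: [3.14, 0.0, -2.981]
wrist_force: [-1.5, 4.6, 6.5]
gripper_width: 0.0398
grip_force: 8.0
```

Emit:
arm_command([
  [-0.6,0,-0.002,0,0,0,0],
  [-0.6,0,-0.004,0,0,0,0],
  [-0.6,0,-0.004,0,0,0,0],
])

```text
t: 7.1
ee_pos: [0.5898, -0.3033, 0.0151]
eef_rot: [3.14, 0.001, -2.981]
wrist_force: [-0.5, 4.9, 6.8]
gripper_width: 0.0399
grip_force: 8.0
```

Emit:
arm_command([
  [-0.6,0,-0.002,-0.001,0,0,0],
  [-0.6,0,-0.004,-0.001,0,0,0],
  [-0.6,0,-0.006,-0.001,0,0,0],
  [-0.6,0,-0.008,-0.001,0,0,0],
  [-0.6,0,-0.008,-0.001,0,0,0],
])

```text
t: 7.6
ee_pos: [0.5901, -0.3055, 0.015]
eef_rot: [3.139, 0.0, -2.981]
wrist_force: [-0.4, 6.2, 7.5]
gripper_width: 0.04
grip_force: 8.0
```

Emit:
arm_command([
  [-0.6,0,-0.002,0,0,0,0],
  [-0.6,0,-0.004,0,0,0,0],
  [-0.6,0,-0.004,0,0,0,0],
])

```text
t: 7.9
ee_pos: [0.5901, -0.3055, 0.015]
eef_rot: [3.138, -0.0, -2.981]
wrist_force: [-1.1, 9.3, 8.2]
gripper_width: 0.0398
grip_force: 8.0
```

Emit:
arm_command([
  [-0.6,0,0.003,-0.002,0,0,0],
  [-0.6,0.004,0.003,-0.002,0,0,0],
  [-0.6,0.007,0.003,-0.002,0,0,0],
  [-0.6,0.01,0.003,-0.002,0,0,0],
  [-0.6,0.013,0.003,-0.002,0,0,0],
  [-0.6,0.016,0.003,-0.002,0,0,0],
  [-0.6,0.016,0.003,-0.002,0,0,0],
], grip_force=12)

```text
t: 8.6
ee_pos: [0.5866, -0.3062, 0.0151]
eef_rot: [3.14, 0.002, -2.981]
wrist_force: [4.7, 7.6, 2.1]
gripper_width: 0.04
grip_force: 12.0
```

Emit:
arm_command([
  [-0.6,0.002,0,0,0,0,0],
  [-0.6,0.004,0,0,0,0,0],
  [-0.6,0.004,0,0,0,0,0],
])

```text
t: 8.9
ee_pos: [0.5855, -0.3064, 0.0151]
eef_rot: [3.14, 0.002, -2.981]
wrist_force: [4.6, 7.8, 0.4]
gripper_width: 0.0399
grip_force: 12.0
```

Emit:
arm_command([
  [-0.6,0.002,0,0,0,0,0],
  [-0.6,0.004,0,0,0,0,0],
  [-0.6,0.006,0,0,0,0,0],
  [-0.6,0.006,0,0,0,0,0],
])

```text
t: 9.3
ee_pos: [0.5845, -0.3065, 0.0151]
eef_rot: [3.14, 0.004, -2.981]
wrist_force: [7.0, 8.3, 0.6]
gripper_width: 0.0398
grip_force: 12.0
```

Emit:
arm_command([
  [-0.6,0.002,0,0,0,0,0],
  [-0.6,0.004,0,0,0,0,0],
  [-0.6,0.004,0,0,0,0,0],
])

```text
t: 9.6
ee_pos: [0.5843, -0.3066, 0.0152]
eef_rot: [3.14, 0.006, -2.982]
wrist_force: [9.8, 9.3, -0.7]
gripper_width: 0.0398
grip_force: 12.0
```

Emit:
arm_command([
  [-0.6,0.002,-0.003,0,0,0,0],
  [-0.6,0.002,-0.003,0,0,0,0],
  [0.2,0,0,0,0,0,0],
  [0.2,0,0,0,0,0,0],
  [0.2,0,0,0,0,0,0],
  [0.2,0,0,-0.06,0,0,0],
  [0.2,0,0,-0.2,0,0,0],
  [0.2,0,0,-0.2,0,0,0],
])

```text
t: 10.4
ee_pos: [0.5839, -0.3118, 0.081]
eef_rot: [-3.134, 0.007, -2.982]
wrist_force: [0.6, 0.1, -0.3]
gripper_width: 0.0556
grip_force: 0.0
```

```bash
python3 go.py 371.5,-309.5,75,169 371.5,-309.5,22,169
```

```text
t 10.4 at [ 583.9 -311.8   81. ] [-179.55    0.38 -170.86] F [ 0.6  0.1 -0.3] w 55.6 g 0.0 q6 -2.39
371.5,-309.5,75,169 [0.6979, 0.1201, 0.0145] [-0.0021, 0.0025, 0.1119]
371.5,-309.5,22,169 [0.6991, 0.1215, 0.1912] [-0.0021, 0.0025, 0.1119]
```

Emit:
arm_command([
  [0.3,0.698,0.12,0.015,-0.002,0.002,0.112],
  [0.3,0.698,0.12,0.015,-0.002,0.002,0.112],
  [0.3,0.698,0.12,0.015,-0.002,0.002,0.112],
  [0.3,0.698,0.12,0.015,-0.002,0.002,0.112],
  [0.3,0.698,0.12,0.015,-0.002,0.002,0.112],
  [0.3,0.698,0.12,0.015,-0.002,0.002,0.112],
  [0.3,0.698,0.12,0.015,-0.002,0.002,0.112],
  [0.3,0.699,0.121,0.1,-0.002,0.002,0.112],
  [0.3,0.699,0.121,0.17,-0.002,0.002,0.112],
  [0.3,0.699,0.121,0.17,-0.002,0.002,0.112],
  [0.3,0.699,0.121,0.17,-0.002,0.002,0.112],
])

```text
t: 11.5
ee_pos: [0.3695, -0.3065, 0.0242]
eef_rot: [3.136, -0.007, 2.951]
wrist_force: [0.7, 0.3, 0.0]
gripper_width: 0.0605
grip_force: 0.0
```

```bash
python3 go.py 371.5,-309.5,3.5,169; python3 - <<'E'
from look import *
o=grab("d")
C=o["scene"]["frame"][190:320,110:220];T=o["top"]["frame"][130:260,340:450]
cv2.imwrite("pics/d.png",cv2.resize(np.hstack([T,C]),None,fx=3.5,fy=3.5,interpolation=cv2.INTER_CUBIC)[:,:,::-1])
E
```

```text
t 11.5 at [ 369.5 -306.5   24.2] [179.7   -0.42 169.09] F [0.7 0.3 0. ] w 60.5 g 0.0 q6 -2.3
371.5,-309.5,3.5,169 [-0.009, -0.0091, 0.0689] [0.0017, -0.0023, 0.0005]
```

View pics/d.png

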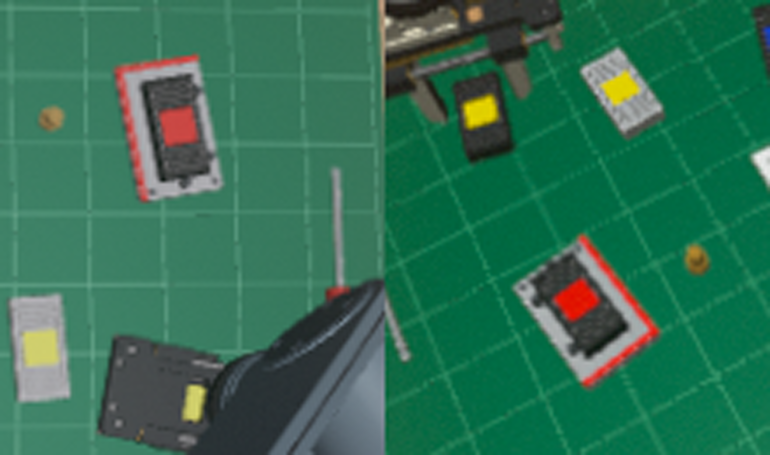

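The picture shows the red plate on the jig against all its pins, sticker at (180,127) in the left half. The open fingers straddle the graphite yellow plate, and the aluminium plate is clear. Next I grip the yellow plate and lift.

Emit:
arm_command([
  [0.3,-0.009,-0.009,0.03,0.001,-0.002,0],
  [0.3,-0.009,-0.009,0.07,0.001,-0.002,0],
  [0.3,-0.009,-0.009,0.07,0.001,-0.002,0],
  [0.3,-0.009,-0.009,0.07,0.001,-0.002,0],
  [-0.6,-0.009,-0.009,0.07,0.001,-0.002,0],
  [-0.6,-0.009,-0.009,0.07,0.001,-0.002,0],
  [-0.6,-0.009,-0.009,0.07,0.001,-0.002,0],
  [-0.6,-0.009,-0.009,0.07,0.001,-0.002,0],
], grip_force=20)

```text
t: 12.4
ee_pos: [0.3705, -0.3096, 0.0035]
eef_rot: [3.14, -0.001, 2.95]
wrist_force: [-0.5, -0.5, 0.4]
gripper_width: 0.0394
grip_force: 20.0
```

```bash
python3 go.py 371,-309,80,169 480,-50,90,169 595.3,300,60,169; cat > chk.py <<'E'
from look import *
import sys
o=pickle.load(open(sys.argv[1]+".pkl","rb"));T,C=o["top"],o["scene"]
from meas import comp,cen
a=comp(T["frame"],tuple(map(int,sys.argv[2].split(","))),25,14);b=comp(C["frame"],tuple(map(int,sys.argv[3].split(","))),25,14)
z=float(sys.argv[4])
P,G=tri(T,[cen(a)],C,[cen(b)]);print(a.sum(),b.sum(),"tri",np.round(P*1000,1),G*1000,"top",plane(T,[cen(a)],z)*1000,"scene",plane(C,[cen(b)],z)*1000)
E
python3 chk.py d 587,249 247,413 .028
```

```text
t 12.4 at [ 370.5 -309.6    3.5] [ 1.7992e+02 -3.0000e-02  1.6902e+02] F [-0.5 -0.5  0.4] w 39.4 g 20.0 q6 -2.31
371,-309,80,169 [-0.0013, 0.0025, -0.2551] [0.0005, -0.0002, 0.0001]
480,-50,90,169 [-0.1934, 0.9193, -0.2872] [0.0005, -0.0002, 0.0001]
595.3,300,60,169 [-0.3485, 2.1377, -0.1855] [0.0005, -0.0002, 0.0001]
90 77 tri [[ 584.  -305.6   27.7]] [1.11240747] top [[ 583.81979462 -306.03395389   28.        ]] scene [[ 584.44430331 -305.05844876   28.        ]]
```

Emit:
arm_command([
  [-0.6,0,0,-0.08,0,0,0],
  [-0.6,0,0,-0.2,0,0,0],
  [-0.6,-0.02,0.1,-0.287,0,0,0],
  [-0.6,-0.195,1,-0.287,0,0,0],
  [-0.6,-0.195,1,-0.287,0,0,0],
  [-0.6,-0.195,1,-0.287,0,0,0],
  [-0.6,-0.195,1,-0.287,0,0,0],
  [-0.6,-0.195,1,-0.287,0,0,0],
  [-0.6,-0.195,1,-0.287,0,0,0],
  [-0.6,-0.195,1,-0.287,0,0,0],
])

```text
t: 13.4
ee_pos: [0.4855, -0.023, 0.0898]
eef_rot: [3.139, -0.001, 2.954]
wrist_force: [0.4, -0.6, -1.2]
gripper_width: 0.0401
grip_force: 20.0
```

Emit:
arm_command([
  [-0.6,-0.13,1,0,0,0,0],
  [-0.6,-0.13,1,0,0,0,0],
  [-0.6,-0.13,1,0,0,0,0],
  [-0.6,-0.13,1,0,0,0,0],
  [-0.6,-0.13,1,0,0,0,0],
  [-0.6,-0.13,1,0,0,0,0],
  [-0.6,-0.13,1,0,0,0,0],
])

```text
t: 14.1
ee_pos: [0.5817, 0.2652, 0.09]
eef_rot: [3.137, 0.0, 2.954]
wrist_force: [0.2, -0.1, -1.5]
gripper_width: 0.0399
grip_force: 20.0
```

```bash
python3 go.py 595.3,300,80,169 595.3,300,15,169
```

```text
t 14.1 at [581.7 265.2  90. ] [1.7976e+02 1.0000e-02 1.6922e+02] F [ 0.2 -0.1 -1.5] w 39.9 g 20.0 q6 -1.13
595.3,300,80,169 [-0.0228, 0.1222, 0.0338] [0.0013, 0.0001, 0.0012]
595.3,300,15,169 [-0.0227, 0.1213, 0.2505] [0.0013, 0.0001, 0.0012]
```

Emit:
arm_command([
  [-0.6,-0.023,0.122,0.03,0.001,0,0.001],
  [-0.6,-0.023,0.122,0.06,0.001,0,0.001],
  [-0.6,-0.023,0.122,0.15,0.001,0,0.001],
  [-0.6,-0.023,0.122,0.22,0.001,0,0.001],
  [-0.6,-0.023,0.122,0.25,0.001,0,0.001],
  [-0.6,-0.023,0.122,0.262,0.001,0,0.001],
  [-0.6,-0.023,0.122,0.265,0.001,0,0.001],
  [-0.6,-0.023,0.122,0.265,0.001,0,0.001],
  [-0.6,-0.023,0.122,0.265,0.001,0,0.001],
])

```text
t: 15.0
ee_pos: [0.595, 0.2958, 0.0122]
eef_rot: [-3.141, 0.001, 2.947]
wrist_force: [-0.2, -0.7, -0.6]
gripper_width: 0.0399
grip_force: 20.0
```

```bash
python3 go.py 595.3,300,8,169 595.3,300,7,169
```

```text
t 15.0 at [595.  295.8  12.2] [-1.7998e+02  5.0000e-02  1.6883e+02] F [-0.2 -0.7 -0.6] w 39.9 g 20.0 q6 -1.08
595.3,300,8,169 [0.0017, 0.0141, 0.0139] [-0.0001, 0.0003, -0.0009]
595.3,300,7,169 [0.0017, 0.0141, 0.0172] [-0.0001, 0.0003, -0.0009]
```

Emit:
arm_command([
  [-0.6,0.002,0.012,0.006,0,0,0],
  [-0.6,0.002,0.012,0.01,0,0,0],
  [-0.6,0.002,0.012,0.014,0,0,0],
  [-0.6,0.002,0.012,0.016,0,0,0],
  [-0.6,0.002,0.012,0.016,0,0,0],
])

```text
t: 15.5
ee_pos: [0.5944, 0.2998, 0.0075]
eef_rot: [-3.141, -0.0, 2.947]
wrist_force: [-3.1, -1.1, 7.9]
gripper_width: 0.0398
grip_force: 20.0
```

Emit:
arm_command([
  [-0.6,0,0,0.002,0,0,0],
  [-0.6,0,0,0.003,0,0,0],
])

```text
t: 15.7
ee_pos: [0.5944, 0.2998, 0.0075]
eef_rot: [-3.141, -0.0, 2.947]
wrist_force: [-5.1, -1.3, 13.1]
gripper_width: 0.0395
grip_force: 20.0
```

In contact at about 13 N, so I open, rise, and go on to the white plate.

Emit:
arm_command([
  [-0.6,0,0,-0.003,0,0,0],
  [0.2,0,0,-0.003,0,0,0],
  [0.2,0,0,-0.003,0,0,0],
  [0.2,0,0,-0.003,0,0,0],
  [0.2,0,0,-0.06,0,0,0],
  [0.2,0,0,-0.2,0,0,0],
  [0.2,0,0,-0.22,0,0,0],
])

```text
t: 16.4
ee_pos: [0.5973, 0.3003, 0.0759]
eef_rot: [3.139, 0.006, 2.947]
wrist_force: [0.5, 0.7, 0.4]
gripper_width: 0.0557
grip_force: 0.0
```

```bash
python3 go.py 444.5,51,75,161 444.5,51,22,161
```

```text
t 16.4 at [597.3 300.3  75.9] [179.86   0.33 168.84] F [0.5 0.7 0.4] w 55.7 g 0.0 q6 -1.08
444.5,51,75,161 [0.3389, -0.914, -0.0012] [0.0009, 0.0018, 0.0435]
444.5,51,22,161 [0.3399, -0.9144, 0.1754] [0.0009, 0.0018, 0.0435]
```

Emit:
arm_command([
  [0.3,0.339,-0.914,0,0,0.001,0.043],
  [0.3,0.339,-0.914,0,0,0.001,0.043],
  [0.3,0.339,-0.914,0,0,0.001,0.043],
  [0.3,0.339,-0.914,0,0,0.001,0.043],
  [0.3,0.339,-0.914,0,0,0.001,0.043],
  [0.3,0.339,-0.914,0,0,0.001,0.043],
  [0.3,0.339,-0.914,0,0,0.001,0.043],
  [0.3,0.339,-0.914,0,0,0.001,0.043],
  [0.3,0.34,-0.914,0.1,0,0.001,0.043],
  [0.3,0.34,-0.914,0.165,0,0.001,0.043],
  [0.3,0.34,-0.914,0.165,0,0.001,0.043],
  [0.3,0.34,-0.914,0.165,0,0.001,0.043],
])

```text
t: 17.6
ee_pos: [0.4416, 0.0509, 0.0221]
eef_rot: [-3.14, -0.005, 2.813]
wrist_force: [0.5, 0.7, -0.0]
gripper_width: 0.0602
grip_force: 0.0
```

```bash
python3 go.py 444.5,51,3.5,161; python3 - <<'E'
from look import *
o=grab("e")
C=o["scene"]["frame"][140:250,190:360];T=o["top"]["frame"][120:270,110:340]
T=cv2.resize(T,None,fx=2,fy=2);C=cv2.resize(C,None,fx=2,fy=300/110)[:, :]
cv2.imwrite("pics/e.png",np.hstack([T,C])[:,:,::-1])
E
python3 chk.py e 254,245 512,285 .020
```

```text
t 17.6 at [441.6  50.9  22.1] [-179.91   -0.26  161.18] F [ 0.5  0.7 -0. ] w 60.2 g 0.0 q6 -1.38
444.5,51,3.5,161 [-0.0094, 0.0034, 0.062] [-0.0005, -0.0015, 0.001]
88 4 tri [[597.7 302.1   1.5]] [1.93182489] top [[595.3226466  299.30241064  20.        ]] scene [[606.34284691 289.3123411   20.        ]]
```

View pics/e.png

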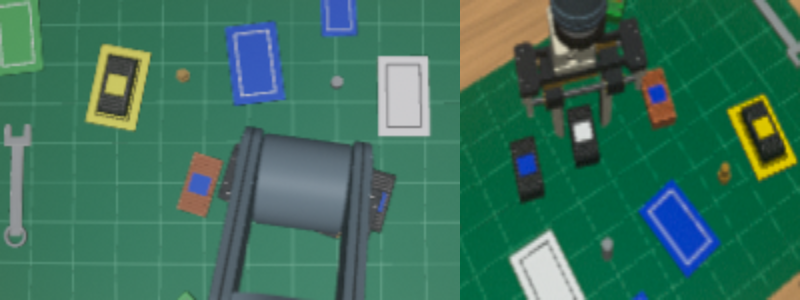

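The yellow plate lies centred on its mat, sticker at (117,85) in the left half. The fingers straddle the white plate. Next I grip it.

Emit:
arm_command([
  [0.3,-0.009,0.002,0.03,0,-0.001,0],
  [0.3,-0.009,0.002,0.062,0,-0.001,0],
  [0.3,-0.009,0.002,0.062,0,-0.001,0],
  [-0.6,-0.009,0.002,0.062,0,-0.001,0],
  [-0.6,-0.009,0.002,0.062,0,-0.001,0],
  [-0.6,-0.009,0.002,0.062,0,-0.001,0],
  [-0.6,-0.009,0.002,0.062,0,-0.001,0],
], grip_force=20)

```text
t: 18.4
ee_pos: [0.4439, 0.0498, 0.0037]
eef_rot: [-3.14, -0.0, 2.812]
wrist_force: [0.3, 0.2, -0.8]
gripper_width: 0.0397
grip_force: 20.0
```

```bash
python3 go.py 444,51,70,161 582.3,-91.5,70,180 582.3,-91.5,12,180
```

```text
t 18.4 at [443.9  49.8   3.7] [-1.7992e+02 -2.0000e-02  1.6109e+02] F [ 0.3  0.2 -0.8] w 39.7 g 20.0 q6 -1.38
444,51,70,161 [0.0013, 0.0037, -0.2208] [-0.0005, -0.0001, 0.0005]
582.3,-91.5,70,180 [-0.5888, -0.2963, -0.2206] [-0.0004, -0.0002, -0.1051]
582.3,-91.5,12,180 [-0.5889, -0.296, -0.0273] [-0.0004, -0.0002, -0.1051]
```

Emit:
arm_command([
  [-0.6,0,0,-0.08,0,0,0],
  [-0.6,0,0,-0.2,0,0,0],
  [-0.6,-0.589,-0.296,-0.22,0,0,-0.105],
  [-0.6,-0.589,-0.296,-0.22,0,0,-0.105],
  [-0.6,-0.589,-0.296,-0.22,0,0,-0.105],
  [-0.6,-0.589,-0.296,-0.22,0,0,-0.105],
  [-0.6,-0.589,-0.296,-0.22,0,0,-0.105],
  [-0.6,-0.589,-0.296,-0.22,0,0,-0.105],
  [-0.6,-0.589,-0.296,-0.12,0,0,-0.105],
  [-0.6,-0.589,-0.296,-0.06,0,0,-0.105],
  [-0.6,-0.589,-0.296,-0.03,0,0,-0.105],
  [-0.6,-0.589,-0.296,-0.025,0,0,-0.105],
  [-0.6,-0.589,-0.296,-0.025,0,0,-0.105],
  [-0.6,-0.589,-0.296,-0.025,0,0,-0.105],
])

```text
t: 19.8
ee_pos: [0.5828, -0.0914, 0.0122]
eef_rot: [-3.14, 0.0, -3.141]
wrist_force: [-0.0, -0.9, -1.4]
gripper_width: 0.0401
grip_force: 20.0
```

```bash
python3 go.py 582.3,-91.5,8,180
```

```text
t 19.8 at [582.8 -91.4  12.2] [-1.7990e+02  2.0000e-02 -1.7998e+02] F [-0.  -0.9 -1.4] w 40.1 g 20.0 q6 -1.91
582.3,-91.5,8,180 [0.0017, -0.0004, 0.0139] [-0.0006, 0.0001, 0.0001]
```

Emit:
arm_command([
  [-0.6,0.001,0,0.006,0,0,0],
  [-0.6,0.001,0,0.01,0,0,0],
  [-0.6,0.001,0,0.014,0,0,0],
  [-0.6,0.001,0,0.016,0,0,0],
  [-0.6,0.001,0,0.016,0,0,0],
])

```text
t: 20.3
ee_pos: [0.5821, -0.0916, 0.0077]
eef_rot: [-3.14, -0.0, 3.142]
wrist_force: [-3.1, 0.5, 8.9]
gripper_width: 0.0399
grip_force: 20.0
```

Emit:
arm_command([
  [0.2,0,0,-0.001,0,0,0],
  [0.2,0,0,-0.001,0,0,0],
  [0.2,0,0,-0.001,0,0,0],
  [0.2,0,0,-0.06,0,0,0],
  [0.2,0,0,-0.2,0,0,0],
  [0.2,0,0,-0.22,0,0,0],
])

```text
t: 20.9
ee_pos: [0.5848, -0.0923, 0.0764]
eef_rot: [-3.138, 0.005, 3.142]
wrist_force: [0.9, -0.6, 0.1]
gripper_width: 0.0556
grip_force: 0.0
```

```bash
python3 go.py 439.5,-48.8,70,164 439.5,-48.8,22,164
```

```text
t 20.9 at [584.8 -92.3  76.4] [-179.79    0.31  180.  ] F [ 0.9 -0.6  0.1] w 55.6 g 0.0 q6 -1.91
439.5,-48.8,70,164 [0.4844, 0.1452, 0.018] [-0.0009, 0.0019, 0.0889]
439.5,-48.8,22,164 [0.4853, 0.1458, 0.178] [-0.0009, 0.0019, 0.0889]
```

Emit:
arm_command([
  [0.3,0.481,0.145,0.01,0,0.001,0.089],
  [0.3,0.481,0.145,0.01,0,0.001,0.089],
  [0.3,0.481,0.145,0.01,0,0.001,0.089],
  [0.3,0.481,0.145,0.01,0,0.001,0.089],
  [0.3,0.481,0.145,0.01,0,0.001,0.089],
  [0.3,0.481,0.145,0.01,0,0.001,0.089],
  [0.3,0.481,0.145,0.1,0,0.001,0.089],
  [0.3,0.481,0.145,0.165,0,0.001,0.089],
  [0.3,0.481,0.145,0.165,0,0.001,0.089],
  [0.3,0.481,0.145,0.165,0,0.001,0.089],
])

```text
t: 21.9
ee_pos: [0.4387, -0.0484, 0.0229]
eef_rot: [-3.14, -0.004, 2.862]
wrist_force: [-0.0, -0.4, -0.1]
gripper_width: 0.0608
grip_force: 0.0
```

```bash
python3 go.py 439.5,-48.8,3.5,164
```

```text
t 21.9 at [438.7 -48.4  22.9] [-179.89   -0.23  163.97] F [-0.  -0.4 -0.1] w 60.8 g 0.0 q6 -1.65
439.5,-48.8,3.5,164 [-0.003, -0.0004, 0.0646] [-0.0006, -0.0013, -0.0002]
```

Emit:
arm_command([
  [0.3,-0.002,0,0.03,0,-0.001,0],
  [0.3,-0.002,0,0.064,0,-0.001,0],
  [0.3,-0.002,0,0.064,0,-0.001,0],
  [-0.6,-0.002,0,0.064,0,-0.001,0],
  [-0.6,-0.002,0,0.064,0,-0.001,0],
  [-0.6,-0.002,0,0.064,0,-0.001,0],
  [-0.6,-0.002,0,0.064,0,-0.001,0],
], grip_force=20)

```text
t: 22.6
ee_pos: [0.4384, -0.0482, 0.004]
eef_rot: [-3.14, -0.0, 2.862]
wrist_force: [-0.9, 0.3, 1.0]
gripper_width: 0.0395
grip_force: 20.0
```

```bash
python3 go.py 627,112.5,70,187.1 627,112.5,12,187.1
```

```text
t 22.6 at [438.4 -48.2   4. ] [-179.88   -0.    163.98] F [-0.9  0.3  1. ] w 39.5 g 20.0 q6 -1.65
627,112.5,70,187.1 [-0.4565, 0.688, -0.2215] [-0.0006, -0.0002, -0.1285]
627,112.5,12,187.1 [-0.4565, 0.6884, -0.0281] [-0.0006, -0.0002, -0.1285]
```

Emit:
arm_command([
  [-0.6,0,0,-0.08,0,0,0],
  [-0.6,0,0,-0.2,0,0,0],
  [-0.6,-0.456,0.688,-0.22,0,0,-0.128],
  [-0.6,-0.456,0.688,-0.22,0,0,-0.128],
  [-0.6,-0.456,0.688,-0.22,0,0,-0.128],
  [-0.6,-0.456,0.688,-0.22,0,0,-0.128],
  [-0.6,-0.456,0.688,-0.22,0,0,-0.128],
  [-0.6,-0.456,0.688,-0.22,0,0,-0.128],
  [-0.6,-0.456,0.688,-0.22,0,0,-0.128],
  [-0.6,-0.456,0.688,-0.12,0,0,-0.128],
  [-0.6,-0.456,0.688,-0.06,0,0,-0.128],
  [-0.6,-0.456,0.688,-0.03,0,0,-0.128],
  [-0.6,-0.456,0.688,-0.025,0,0,-0.128],
  [-0.6,-0.456,0.688,-0.025,0,0,-0.128],
  [-0.6,-0.456,0.688,-0.025,0,0,-0.128],
])

```text
t: 24.1
ee_pos: [0.6273, 0.1122, 0.0119]
eef_rot: [-3.14, 0.0, -3.02]
wrist_force: [0.5, 0.3, -1.6]
gripper_width: 0.0399
grip_force: 20.0
```

```bash
python3 go.py 627,112.5,8,187.1
```

```text
t 24.1 at [627.3 112.2  11.9] [-1.799e+02  2.000e-02 -1.730e+02] F [ 0.5  0.3 -1.6] w 39.9 g 20.0 q6 -1.69
627,112.5,8,187.1 [0.0007, 0.0012, 0.013] [-0.0006, 0.0001, -0.0006]
```

Emit:
arm_command([
  [-0.6,0,0.001,0.005,0,0,0],
  [-0.6,0,0.001,0.009,0,0,0],
  [-0.6,0,0.001,0.012,0,0,0],
  [-0.6,0,0.001,0.014,0,0,0],
  [-0.6,0,0.001,0.014,0,0,0],
])

```text
t: 24.6
ee_pos: [0.6268, 0.1129, 0.008]
eef_rot: [-3.14, -0.0, -3.019]
wrist_force: [-3.2, -0.2, 8.5]
gripper_width: 0.0402
grip_force: 20.0
```

Emit:
arm_command([
  [0.2,0,0,-0.001,0,0,0],
  [0.2,0,0,-0.001,0,0,0],
  [0.2,0,0,-0.001,0,0,0],
  [0.2,0,0,-0.06,0,0,0],
  [0.2,0,0,-0.2,0,0,0],
  [0.2,0,0,-0.4,0,0,0],
  [0.2,0.9,0.95,-0.6,0,0,0],
  [0.2,0.9,0.95,-0.6,0,0,0],
  [0.2,0.9,0.95,-0.6,0,0,0],
  [0.2,0.9,0.95,-0.6,0,0,0],
  [0.2,0.9,0.95,-0.6,0,0,0],
  [0.2,0.9,0.95,-0.6,0,0,0],
  [0.2,0.9,0.95,-0.6,0,0,0],
  [0.2,0.9,0.95,-0.6,0,0,0],
  [0.2,0.9,0.95,-0.6,0,0,0],
  [0.2,0.9,0.95,-0.6,0,0,0],
  [0.2,0.9,0.95,-0.6,0,0,0],
  [0.2,0.9,0.95,-0.6,0,0,0],
])

```text
t: 26.4
ee_pos: [0.325, 0.3621, 0.186]
eef_rot: [-3.14, -0.002, -3.021]
wrist_force: [0.4, -0.6, 0.3]
gripper_width: 0.0558
grip_force: 0.0
```

```bash
cat > fin.py <<'E'
from meas import *
o=grab("f");T=o["top"]
for n,s in dict(red=(587,249),yellow=(254,245),white=(468,252),blue=(355,228),copper=(315,319),alu=(527,344)).items():
    m=comp(T["frame"],s,25,14);x,y=cen(m);g=T["frame"].max(2)
    d=(g<75).astype(np.uint8)|cv2.dilate(m,np.ones((3,3),np.uint8))
    box=np.zeros_like(d);cv2.circle(box,(int(x),int(y)),30,1,-1)
    d=cv2.morphologyEx(d&box,cv2.MORPH_CLOSE,np.ones((3,3),np.uint8))
    _,l=cv2.connectedComponents(d);d=(l==l[int(round(y)),int(round(x))]).astype(np.uint8)
    z=dict(red=.028,copper=.016,alu=.016).get(n,.02)
    c,_=cv2.findContours(d,0,cv2.CHAIN_APPROX_NONE);p=plane(T,max(c,key=len).reshape(-1,2),z)[:,:2]*1000
    print(n,m.sum(),np.round(plane(T,[[x,y]],z)[0]*1000,1),cv2.minAreaRect(p.astype(np.float32)))
E
python3 fin.py
```

```text
red 90 [ 583.8 -306.    28. ] ((581.6402587890625, -304.3277282714844), (80.15756225585938, 41.58149337768555), 10.199653625488281)
yellow 88 [595.3 299.3  20. ] ((593.9286499023438, 297.1968688964844), (40.83367919921875, 78.94478607177734), 78.76898193359375)
white 89 [581.9 -91.6  20. ] ((580.5601806640625, -91.58694458007812), (38.09971618652344, 76.8534927368164), 89.2318344116211)
blue 94 [627.7 112.9  20. ] ((625.742431640625, 112.63150024414062), (79.08277893066406, 35.276817321777344), 6.955780029296875)
copper 90 [460.2 184.6  16. ] ((460.3803405761719, 184.35311889648438), (32.365421295166016, 31.369535446166992), 71.9161376953125)
alu 88 [ 413.2 -196.4   16. ] ((413.11651611328125, -197.10629272460938), (30.146230697631836, 32.23016357421875), 89.65733337402344)
```

View pics/f_top.png

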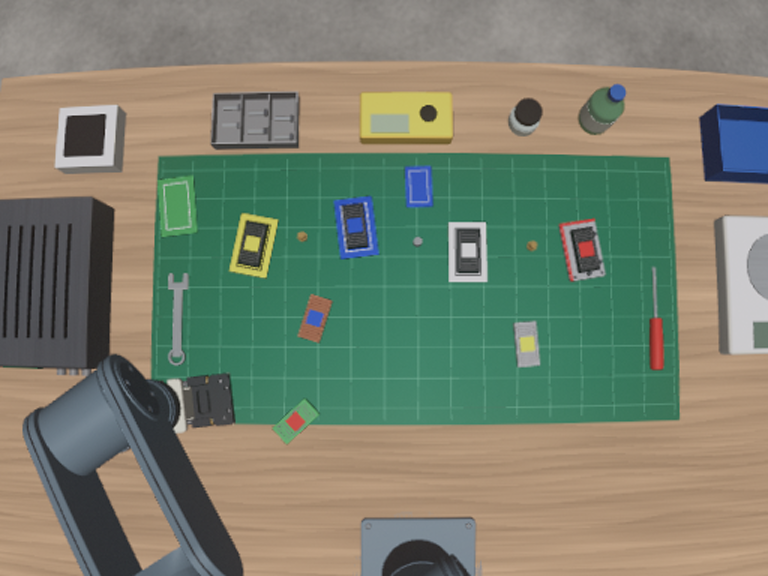

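All four plates lie in their places: yellow (254,245), blue (355,227), white (468,251), and red on the jig at (587,249). The copper and aluminium plates have not moved, so I hand the job in.

```bash
python3 -c "
from workcell import r
print(r.job_done())"
```

```text
the job is handed in; nothing more can be done
None
```

I handed the job in at about 26 s: by the final camera check, the blue, yellow and white plates lie centred on their mats to within about 1.5 mm, the red plate is home on the jig to within about 2 mm (the jig could only be measured that closely), and the copper and aluminium plates have not moved; the hand-in gave no verdict.

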